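# Set a pipe to the end stop and clamp it in the yoke vise

### The arm

A 6-joint arm with a two-finger parallel gripper is mounted at the origin on the work surface. World frame = base frame: x ahead of the robot, y to its left, z up, the work surface at z = 0. Lengths are in m, angles in rad, forces in N, time in s.
With the tool pointing down it reaches from about 0.25 to 0.775 m from the base axis. Payload 4 kg.
Tool frame: the origin (TCP) lies at the centre of the arm's flange, where the gripper is bolted on; the fingertips stand 199 mm ahead of it and the grasp point (between the pads) lies 180 mm ahead of it (robot.tcp_to_tips is the z of the fingertips in the tool frame, in m); z points along the fingers, y is the line along which they close (so a half turn about z gives the same grasp; the last joint's range is limited). The gripper opens to 94 mm and grips with 3 to 60 N. Pads are 16 mm wide; open, the fingers measure 119 mm over their backs; the gripper's body (75 mm by 177 mm) begins 78 mm behind the grasp point.
Start: joints at [-1.258, 0.087, 1.371, -0, 1.684, -0.103], TCP at [0.222, -0.503, 0.405] pointing down, gripper open.
Joint ranges: [-3.1, 3.1], [-0.76, 2.03], [0.27, 2.55], [-1.08, 4.22], [0.17, 2.65], [-2.57, 2.57]. Speed limits (rad/s): [2.79, 2.79, 3.14, 3.14, 3.14, 3.14].

### API

Orientations are given as [roll, pitch, yaw] about the fixed x, y, z axes, in that order (R = Rz(yaw) Ry(pitch) Rx(roll)).
In Python, from bench import robot gives the robot as it stands.
- The arm moves only by the tool play_rows, never from a script. Its arguments are lists of equal length, an entry for each row: "translation": the shift along the tool's x, y, z scaled (see below), a list of three; "twist": the turn, a rotation vector about the tool's x, y, z scaled (see below), a list of three; "gripper": the opening, from -1 (shut) to 1 (fully open). A call has 1 to 8 rows; each row shifts and turns the commanded pose from where the row before left it, along the tool's axes as they then stand; what a row does not reach is not made up. The controller multiplies each number of a shift by 0.04 m and each number of a turn by 0.1 rad. A row lasts 1/10 s, in which the tool goes at most 50 mm and 8.59 degrees, less where a joint would pass 70% of its speed; a pose out of reach is approached as far as the arm can. A call with a number of a shift or a turn outside -1 to 1 is refused whole. A call with a gripper value outside its range is refused whole. The fingers move at their own pace and stop on an object; the grip force is fixed at half the most. Time passes only in rows, so rows that do not move let the fingers close. It gives the time, the measured TCP pose, the force, the opening and the grip force at its end, in the units of the state.
- robot.get_obs(): the state, without advancing time (a new reading comes with each control period).
- robot.snapshot(name): name is "scene" or "top" or "wrist"; returns the picture (480x640x3 uint8, red, green, blue); there is no depth.
- robot.camera_model(name): a dict with "camera_matrix" (3x3 intrinsics, pixels), "rvec" (rotation vector, rad) and "tvec" (3), from world to camera coordinates, as OpenCV has them. Camera axes: x right, y down, z forward; pixel columns grow to the right and rows downward; lengths in m; the calibration is good to about 2 mm. A picture is of the moment at which its call begins: read the wrist's pose just before it. camera_model takes no time and is no camera call; for the wrist camera it gives the pose at the moment of the call.
- robot.close_job(): hands the job in; it is judged then, once.
Trained networks look in the newest picture that a camera, given by its name, has taken for a name from the list of things; names that differ only in an ending like _2 or _b are one class to them, and where a whole thing is asked for, a point or a joint stands for the part that bears it (a point fixed in the world has none). Each returns a list of dicts, best first, with "score" (0 to 1); they miss things now and then, are a little off and sometimes report something else, mostly with a low value. They report only what shows in the picture. A call takes as long as a camera call. They do not tell look-alikes from the thing itself.
- robot.recognise(name, camera): "centre" ([x, y, z] in m, in world coordinates, good to about 4 mm: the middle of the surface that is visible of it).
- robot.spot_point(name, camera): "centre" ([x, y, z] in m, in world coordinates, good to about 4 mm: a listed point, or the origin of a listed thing).
The state is a dict: "time": time; "joint_positions": joint angles; "qvel": joint speeds; "joint_torque": joint torques, N m; "tool_pos": TCP position; "ee_rot": TCP orientation; "wrist_force": force on the tool from outside, world axes, zero at the start; "wrist_torque": the same for the moment, N m; "width": finger opening in m; "finger_force": force on a finger pad.
Only numpy, scipy, OpenCV 4.12 (cv2) and the standard library are available. Lean on these libraries where they do the work, as an engineer would, in place of code of your own. Each camera call takes 0.05 s, during which the arm holds its last target. There are 200 camera calls.

### The job

Get this pipe ready for threading: push it endways by its orange plug, along the yellow pipe vise, until its open end is up against the blue end stop. Then take hold of the crank's loose red grip sleeve and, keeping hold of it, wind the crank clockwise (seen from above) until the jaw has clamped the pipe and the crank comes to its hard stop. Once it is clamped, let go and push the blue stop right over, away from you, until it lies flat, clear of the pipe end; leave the tools on the bench where they are.

Things in the scene. Friction and masses are not known exactly. Their poses are not given: they have to be found in the camera images.
- vise: Yellow cast-iron yoke pipe vise bolted to the bench, foot 150 x 100 mm, head 175 mm above the bench. Origin: on the bench under the vertical screw. y: along the pipe, from orange plug to blue stop; x: away from the robot's side; place and yaw (up to 0.35 rad) vary. Beyond 45 mm either way along y from the screw it is lower than 85 mm, apart from crank, stop and pipe.
- screw_axis (a point): Point on the vertical axis of the screw and crank, 246 mm above the bench, fixed to the vise: centre of the sleeve's circle.
- home (a point): Where the centre of the pipe's open end comes when the pipe is against the stop; fixed to the vise, 100 mm along its y from the screw, 74 mm above the bench.
- pipe_center (a point): Centre of the loose grey steel pipe: 48 mm diameter, 220 mm long over all, 0.5 to 0.85 kg, lying level in the vise's open V jaw and a V rest, axis 74 mm above the bench, free to slide endways (5 to 15 N) once pushed. It starts 40 to 70 mm short of the stop.
- pipe_plug (a point): Centre of the flat outer face of the orange plug (46 mm diameter, closes the pipe end): push here, towards the stop. 220 mm from pipe_end.
- pipe_end (a point): Centre of the pipe's open end, the one that goes against the stop.
- pipe: The pipe as a body; origin at its centre, y axis along it from plug to open end (it may roll about that axis).
- jaw: Upper jaw block on the foot of the screw, 50 x 48 x 20 mm, origin at the centre of its underside; comes down 6 mm for each turn of the crank. It starts 7 to 9 mm above the pipe.
- crank (a joint): Turn of the crank, rad, growing clockwise seen from above; starts at -1 to 1 (arm along the vise's +y at 0). Hard stop at 9.4 (arm then along about -y): pipe clamped tight, after 1.3 to 1.7 turns. About 3 N at the sleeve turns it, far more at the hard stop; it stays where left. Arm 12 mm thick, 196 mm above the bench, sinking 6 mm a turn.
- sleeve: Red upright plastic sleeve on the end of the crank arm, 28 mm diameter, 80 mm long, spinning freely on its pin, so the hand that holds it need not turn; origin at the centre of its lower end.
- sleeve_center (a point): Middle of the sleeve, 80 mm out from the screw axis; at the start about 245 mm above the bench (top of sleeve 285 mm); it sinks 6 mm for each turn of the crank, 8 to 10 mm in all.
- stop (a joint): Blue flat end stop, 34 mm wide, 8 mm thick (along the vise's y, from 100 to 108 mm from the screw), its top 128 mm above the bench. 0: upright in front of the pipe's end. It turns about a pivot along the vise's y, 26 mm above the bench, and is pushed over towards the vise's +x; stiff (2 to 10 N at its top), it stays where it is left; 1.5: lying flat, upper side about 45 mm above the bench.
- stop_top (a point): On the stop, 12 mm below its top edge, at mid-thickness; 116 mm above the bench while it stands. Push here towards the vise's +x, then press it on down (it must be followed down to lie flat).
- hammer: Bystander, leave alone: hammer, 260 mm. Origin at its underside.
- wrench: Bystander, leave alone: steel wrench, 200 mm. Origin at its underside.
- chisel: Bystander, leave alone: cold chisel, dark steel bar 175 mm. Origin at its underside.
- tape: Bystander, leave alone: black and yellow tape measure, 76 mm, 72 mm high. Origin at its underside.
- channel: Bystander, leave alone: offcut of steel channel, 200 x 80 x 45 mm, lying web up. Origin at its underside.
- drill: Bystander, leave alone: black and yellow cordless drill lying on its side, about 220 x 190 mm. Origin at its underside.
- spraycan: Bystander, leave alone: blue spray can, 64 mm diameter, 170 mm high. Origin at its underside.
Things that resemble listed ones, but are neither listed nor needed, are in the scene too. Leave any brown or pink look-alike of the pipe alone.

How it is judged:
On the way, in this order (a step that is already met when the one before it is completed fails the run):
1. the pipe's open end is against the standing end stop (distance between pipe_end and home below 0.004 m and value of joint stop below 0.3 rad), for 0.2 s.
2. the crank is being wound by the gripped sleeve (more than half-way, not yet tight) (all of step 1 and contact force between the fingers and sleeve above 6 N and value of joint crank between 4 and 9 rad), for 0.2 s.
3. the pipe is clamped tight at the stop, the sleeve still held (all of step 1 and value of joint crank above 9.25 rad and contact force between jaw and pipe above 10 N and contact force between the fingers and sleeve above 6 N), for 0.1 s.
At the end, for the whole second after the job is handed in: The pipe's open end within 4 mm of the home point, the crank within 0.15 rad of its hard stop (reading above 9.25) with the jaw pressing on the pipe with more than 10 N, and the blue stop lying down (reading above 1.3 rad) (value of joint crank above 9.25 rad and contact force between jaw and pipe above 10 N and distance between pipe_end and home below 0.004 m and value of joint stop above 1.3 rad); the robot touches nothing.
It fails at once if the blue stop is tipped before the pipe is clamped (value of joint stop above 0.4 rad and value of joint crank below 9.1 rad).
It fails at once if while being wound down, the crank turns without its sleeve being held (velocity of joint crank above 0.8 rad/s and value of joint crank between 1.5 and 9.2 rad and contact force between the fingers and sleeve below 0.1 N).
It fails at once if a tool or other bystander on the bench is moved more than 30 mm (distance of any of hammer, wrench, chisel, tape, channel, drill, spraycan from where it was at the start of the episode above 0.03 m).
It also fails if it takes over 72 s, if anything falls off the work surface, if the arm or the gripper's body presses on something with over 40 N, if the wrist force passes 120 N, or if a joint passes its speed limit or range.

## Working session

There is one attempt and no reset: what is moved stays moved. The work goes in short steps, Python scripts to look and compute and a tool call to move; the robot and the scene stay as the last step left them, time stands still between calls to the robot, and variables do not carry over. Pictures are saved under pics/ and viewed, at most 10 in all, crops included, and the job is handed in when it is done.

Besides the shell and the picture viewer there is one more tool, called after "Emit:" as a command line: name --argument value ..., lists and objects as JSON in quotes. play_rows: Moves the arm, as the interface text tells. Its arguments: {"type":"object","properties":{"translation":{"type":"array","items":{"type":"array","items":{"type":"number","minimum":-1,"maximum":1}}},"twist":{"type":"array","items":{"type":"array","items":{"type":"number","minimum":-1,"maximum":1}}},"gripper":{"type":"array","items":{"type":"number"}}},"required":["translation","twist","gripper"]}

```bash
mkdir -p pics; cat > look.py <<'E'
import sys,cv2,numpy as np
from bench import robot
E
python3 - <<'E'
from bench import robot
import cv2,numpy as np
o=robot.get_obs();print({k:np.round(v,3).tolist() for k,v in o.items()})
for c in("scene","top"):
    im=robot.snapshot(c);cv2.imwrite(f"pics/{c}0.png",im[:,:,::-1])
    for n in("pipe_plug","pipe_end","pipe_center","home","screw_axis","sleeve_center","stop_top","vise"):
        print(c,n,[(np.round(d["centre"],3).tolist(),round(d["score"],2)) for d in robot.spot_point(n,c)][:3])
print(robot.get_obs()["time"])
E
```

```text
{'time': 0.0, 'joint_positions': [-1.258, 0.088, 1.372, -0.0, 1.684, -0.103], 'qvel': [-0.0, -0.001, 0.0, 0.001, 0.0, -0.0], 'joint_torque': [-0.001, -34.019, -30.243, 0.071, 0.033, -0.0], 'tool_pos': [0.222, -0.503, 0.404], 'ee_rot': [-3.139, -0.0, 0.416], 'wrist_force': [0.763, 0.09, -0.467], 'wrist_torque': [0.013, 0.053, 0.01], 'finger_force': 0.0, 'width': 0.094}
scene pipe_plug [([0.865, -0.089, 0.026], 0.75), ([0.287, -0.131, 0.025], 0.71), ([0.481, -0.079, 0.074], 0.58)]
scene pipe_end [([0.404, -0.313, 0.026], 0.94), ([0.692, -0.23, 0.024], 0.75), ([0.523, 0.132, 0.071], 0.7)]
scene pipe_center [([0.781, -0.162, 0.022], 0.94), ([0.501, 0.029, 0.072], 0.76), ([0.346, -0.223, 0.021], 0.65)]
scene home [([0.532, 0.207, 0.072], 0.92)]
scene screw_axis [([0.518, 0.106, 0.246], 0.62), ([0.575, 0.155, 0.249], 0.52)]
scene sleeve_center []
scene stop_top [([0.535, 0.206, 0.115], 0.68)]
scene vise [([0.516, 0.108, -0.001], 0.73), ([0.294, 0.402, 0.002], 0.46)]
top pipe_plug [([0.481, -0.082, 0.074], 0.83), ([0.574, 0.159, 0.203], 0.74), ([0.862, -0.094, 0.023], 0.68)]
top pipe_end [([0.405, -0.317, 0.027], 0.82), ([0.694, -0.23, 0.024], 0.8)]
top pipe_center [([0.347, -0.225, 0.023], 0.91), ([0.501, 0.029, 0.072], 0.83), ([0.781, -0.16, 0.024], 0.65)]
top home [([0.533, 0.203, 0.074], 0.59)]
top screw_axis [([0.516, 0.103, 0.245], 0.72)]
top sleeve_center [([0.573, 0.157, 0.244], 0.61)]
top stop_top [([0.535, 0.205, 0.115], 0.66)]
top vise [([0.518, 0.106, 0.005], 0.97)]
0.9
```

View pics/scene0.png

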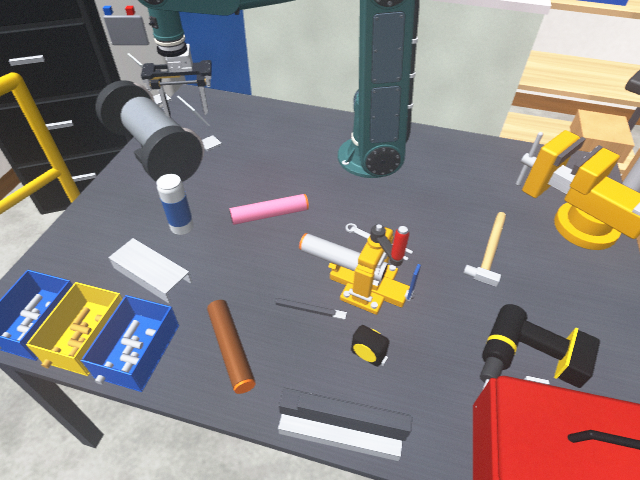

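View pics/top0.png

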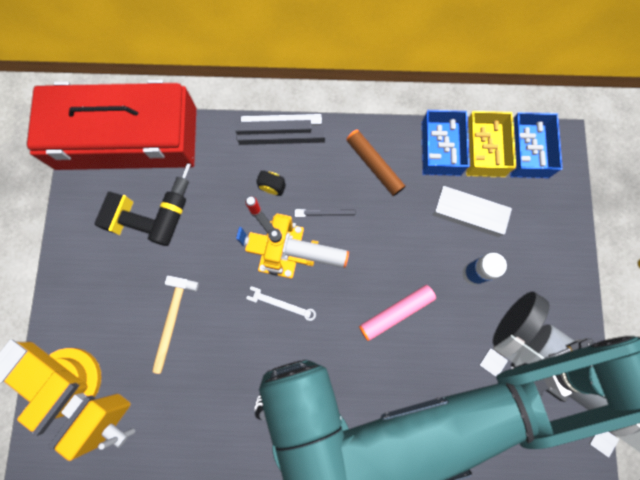

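The scene view shows the pipe with its orange plug at (305,243), the red sleeve at (400,240) and the blue stop at (415,280). The top view shows the plug at (345,257), the sleeve at (253,205) and the stop at (243,237). Vise yaw is about -0.177, the crank is near 0.65 rad, and the pipe is about 70 mm short. I'll turn the tool so its x axis lies along the vise's y.

Emit:
play_rows --translation '[[0, 0, 0], [0, 0, 0], [0, 0, 0], [0, 0, 0], [0, 0, 0], [0, 0, 0], [0, 0, 0], [0, 0, 0]]' --twist '[[0, 0, -1], [0, 0, -1], [0, 0, -1], [0, 0, -1], [0, 0, -1], [0, 0, -1], [0, 0, -1], [0, 0, -1]]' --gripper '[-1, -1, -1, -1, -1, -1, -1, -1]'

```text
time: 1.7
tool_pos: [0.2221, -0.5031, 0.4047]
ee_rot: [3.142, 0.0, 1.22]
wrist_force: [-0.3, 0.3, 0.4]
width: 0.0334
finger_force: 0.0
```

Emit:
play_rows --translation '[[0, 0, 0], [0, 0, 0], [0.87, 0.38, 0], [0.87, 0.38, 0], [0.87, 0.38, 0], [0.87, 0.38, 0], [0.87, 0.38, 0], [0.87, 0.38, 0]]' --twist '[[0, 0, -0.9], [0, 0, -0.9], [0, 0, 0], [0, 0, 0], [0, 0, 0], [0, 0, 0], [0, 0, 0], [0, 0, 0]]' --gripper '[-1, -1, -1, -1, -1, -1, -1, -1]'

```text
time: 2.5
tool_pos: [0.3488, -0.312, 0.4049]
ee_rot: [3.141, 0.0, 1.396]
wrist_force: [0.9, 0.5, 0.0]
width: 0.0001
finger_force: 0.0
```

Emit:
play_rows --translation '[[0.87, 0.38, 0], [0.87, 0.38, 0], [0.87, 0.38, 0], [0.87, 0.38, 0], [0.87, 0.38, 0], [0.87, 0.38, 0], [0, 0, 0], [0, 0, 0]]' --twist '[[0, 0, 0], [0, 0, 0], [0, 0, 0], [0, 0, 0], [0, 0, 0], [0, 0, 0], [0, 0, 0], [0, 0, 0]]' --gripper '[-1, -1, -1, -1, -1, -1, -1, -1]'

```text
time: 3.3
tool_pos: [0.4746, -0.1232, 0.4046]
ee_rot: [-3.141, 0.001, 1.398]
wrist_force: [0.4, 0.1, -0.5]
width: 0.0003
finger_force: 0.0
```

```bash
cat > look.py <<'E'
import sys,cv2,numpy as np
from bench import robot
U=np.array([.1761,.9844]);V=np.array([.9844,-.1761])
def st():
    o=robot.get_obs();p=np.array(o["tool_pos"]);print("t%.1f s=%.4f x=%.4f z=%.4f rot"%(o["time"],p[:2]@U,p[:2]@V,p[2]),np.round(o["ee_rot"],3),"F",np.round(o["wrist_force"],1),"w",round(o["width"],4),round(o["finger_force"],1))
def look(cam,names,pic=None):
    im=robot.snapshot(cam)
    if pic: cv2.imwrite(f"pics/{pic}.png",im[:,:,::-1])
    for n in names:
        for d in robot.spot_point(n,cam)[:3]:
            c=np.array(d["centre"]);print(cam,n,"s=%.4f x=%.4f z=%.4f sc=%.2f"%(c[:2]@U,c[:2]@V,c[2],d["score"]))
E
python3 -c "
from look import *
st();look('wrist',['pipe_plug','pipe_center','screw_axis','sleeve_center','home'],'w1')"
```

```text
t3.3 s=-0.0377 x=0.4889 z=0.4046 rot [-3.141e+00  1.000e-03  1.398e+00] F [ 0.4  0.1 -0.5] w 0.0003 0.0
wrist pipe_plug s=0.0070 x=0.4864 z=0.0740 sc=0.78
wrist pipe_plug s=-0.3198 x=0.7064 z=-0.0048 sc=0.35
wrist pipe_center s=0.1177 x=0.4845 z=0.0718 sc=0.91
wrist pipe_center s=-0.1566 x=0.3784 z=0.0275 sc=0.90
wrist pipe_center s=-0.0178 x=0.7984 z=0.0266 sc=0.72
wrist home s=0.0862 x=0.6245 z=-0.0025 sc=0.68
```

View pics/w1.png

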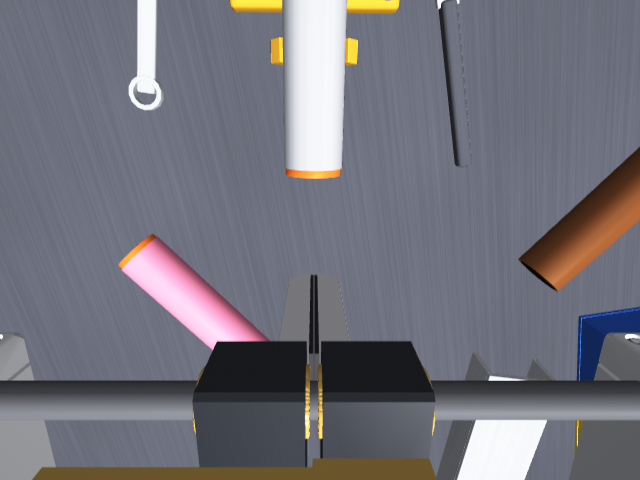

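The plug's orange edge is at (313,174), straight ahead of the closed fingers at (315,300). The pink pipe is clear of the path. Next I'll go down and push.

Emit:
play_rows --translation '[[0, 0, 0.94], [0, 0, 0.94], [0, 0, 0.94], [0, 0, 0.94], [0, 0, 0], [0.5, 0, 0], [0.5, 0, 0], [0, 0, 0]]' --twist '[[0, 0, 0], [0, 0, 0], [0, 0, 0], [0, 0, 0], [0, 0, 0], [0, 0, 0], [0, 0, 0], [0, 0, 0]]' --gripper '[-1, -1, -1, -1, -1, -1, -1, -1]'

```text
time: 4.4
tool_pos: [0.4822, -0.0838, 0.2566]
ee_rot: [3.138, 0.0, 1.397]
wrist_force: [0.7, -0.0, -0.6]
width: 0.0007
finger_force: 0.0
```

Emit:
play_rows --translation '[[0.3, 0, 0], [0.3, 0, 0], [0.3, 0, 0], [0.3, 0, 0], [0, 0, 0]]' --twist '[[0, 0, 0], [0, 0, 0], [0, 0, 0], [0, 0, 0], [0, 0, 0]]' --gripper '[-1, -1, -1, -1, -1]'

```text
time: 4.9
tool_pos: [0.4905, -0.0381, 0.2566]
ee_rot: [3.137, 0.003, 1.395]
wrist_force: [-0.7, -3.7, 3.6]
width: 0.0007
finger_force: 2.1
```

```bash
python3 -c "
from look import *
st();look('top',['pipe_plug','pipe_center','pipe_end','home']);look('scene',['pipe_plug','pipe_center','pipe_end','home'])"
```

```text
t4.9 s=0.0489 x=0.4895 z=0.2566 rot [3.137e+00 3.000e-03 1.395e+00] F [-0.7 -3.7  3.6] w 0.0007 2.1
top pipe_plug s=0.0538 x=0.4863 z=0.0710 sc=0.89
top pipe_plug s=-0.0753 x=0.3029 z=0.0274 sc=0.88
top pipe_plug s=0.0656 x=0.8686 z=0.0275 sc=0.68
top pipe_center s=-0.1605 x=0.3808 z=0.0243 sc=0.96
top pipe_center s=0.1661 x=0.4910 z=0.0716 sc=0.89
top pipe_center s=-0.0197 x=0.7959 z=0.0252 sc=0.76
top pipe_end s=0.2813 x=0.4912 z=0.0761 sc=0.86
top pipe_end s=-0.1037 x=0.7251 z=0.0217 sc=0.84
top pipe_end s=-0.2422 x=0.4573 z=0.0262 sc=0.62
top home s=0.2955 x=0.4910 z=0.0742 sc=0.97
top home s=0.1715 x=0.4896 z=0.0732 sc=0.70
scene pipe_plug s=0.0610 x=0.4870 z=0.0768 sc=0.89
scene pipe_plug s=0.0666 x=0.8695 z=0.0234 sc=0.77
scene pipe_plug s=-0.0771 x=0.3060 z=0.0236 sc=0.76
scene pipe_center s=-0.1599 x=0.3813 z=0.0219 sc=0.82
scene pipe_center s=-0.0191 x=0.7967 z=0.0235 sc=0.78
scene pipe_center s=0.1669 x=0.4893 z=0.0733 sc=0.69
scene pipe_end s=-0.1048 x=0.7202 z=0.0240 sc=0.91
scene pipe_end s=0.2760 x=0.4927 z=0.0741 sc=0.76
scene pipe_end s=-0.2358 x=0.4524 z=0.0250 sc=0.67
scene home s=0.2944 x=0.4888 z=0.0726 sc=0.64
scene home s=0.0571 x=0.4865 z=0.0741 sc=0.17
```

Emit:
play_rows --translation '[[0.15, 0, 0], [0.15, 0, 0], [0, 0, 0]]' --twist '[[0, 0, 0], [0, 0, 0], [0, 0, 0]]' --gripper '[-1, -1, -1]'

```text
time: 5.7
tool_pos: [0.4924, -0.0269, 0.2556]
ee_rot: [3.138, 0.005, 1.395]
wrist_force: [-0.8, -9.2, 4.5]
width: 0.0004
finger_force: 4.2
```

Emit:
play_rows --translation '[[0.06, 0, 0], [0.06, 0, 0]]' --twist '[[0, 0, 0], [0, 0, 0]]' --gripper '[-1, -1]'

```text
time: 5.9
tool_pos: [0.4931, -0.023, 0.2557]
ee_rot: [3.138, 0.007, 1.394]
wrist_force: [-1.0, -10.9, 4.6]
width: 0.0001
finger_force: 5.7
```

Emit:
play_rows --translation '[[0.05, 0, 0]]' --twist '[[0, 0, 0]]' --gripper '[-1]'

```text
time: 6.0
tool_pos: [0.4935, -0.021, 0.2557]
ee_rot: [3.138, 0.007, 1.394]
wrist_force: [-1.3, -12.4, 3.9]
width: 0.0007
finger_force: 5.7
```

Emit:
play_rows --translation '[[0.05, 0, 0], [0.05, 0, 0]]' --twist '[[0, 0, 0], [0, 0, 0]]' --gripper '[-1, -1]'

```text
time: 6.2
tool_pos: [0.4938, -0.0193, 0.2557]
ee_rot: [3.139, 0.015, 1.394]
wrist_force: [-4.2, -25.4, 6.4]
width: 0.0006
finger_force: 12.5
```

Emit:
play_rows --translation '[[0.05, 0, 0]]' --twist '[[0, 0, 0]]' --gripper '[-1]'

```text
time: 6.3
tool_pos: [0.494, -0.0186, 0.2558]
ee_rot: [3.139, 0.019, 1.394]
wrist_force: [-5.1, -29.8, 6.1]
width: 0.0007
finger_force: 15.1
```

```bash
python3 -c "
from look import *
st();look('top',['pipe_center','pipe_end','home']);look('scene',['pipe_center','pipe_end','home'])" | grep -v 'z=0.02'
```

```text
t6.3 s=0.0687 x=0.4896 z=0.2558 rot [3.139 0.019 1.394] F [ -5.1 -29.8   6.1] w 0.0007 15.1
top pipe_center s=0.1818 x=0.4874 z=0.0739 sc=0.82
top pipe_end s=0.2982 x=0.4896 z=0.0766 sc=0.90
top home s=0.2954 x=0.4889 z=0.0717 sc=0.81
scene pipe_center s=0.1822 x=0.4898 z=0.0736 sc=0.57
scene pipe_end s=0.2916 x=0.4897 z=0.0724 sc=0.93
scene home s=0.2965 x=0.4879 z=0.0745 sc=0.88
scene home s=0.5309 x=0.4859 z=0.0030 sc=0.32
```

Emit:
play_rows --translation '[[0.04, 0, 0], [0, 0, 0], [-0.6, 0, 0], [-0.6, 0, 0], [0, 0, -1], [0, 0, -1], [0, 0, -1], [0, 0, -1]]' --twist '[[0, 0, 0], [0, 0, 0], [0, 0, 0], [0, 0, 0], [0, 0, 0], [0, 0, 0], [0, 0, 0], [0, 0, 0]]' --gripper '[-1, -1, -1, -1, -1, -1, -1, -1]'

```text
time: 7.5
tool_pos: [0.4857, -0.0581, 0.4153]
ee_rot: [-3.14, -0.003, 1.396]
wrist_force: [0.7, 0.2, 0.1]
width: 0.0006
finger_force: 0.0
```

Emit:
play_rows --translation '[[0, 0, -1], [0, 0, -1], [0, 0, -0.9], [0.8, 0.2, 0], [0.8, 0.2, 0], [0.8, 0.2, 0], [0.8, 0.2, 0], [0, 0, 0]]' --twist '[[0, 0, 0], [0, 0, 0], [0, 0, 0], [0, 0, 0], [0, 0, 0], [0, 0, 0], [0, 0, 0], [0, 0, 0]]' --gripper '[0.4, 0.4, 0.4, 0.4, 0.4, 0.4, 0.4, 0.4]'

```text
time: 8.3
tool_pos: [0.5408, 0.0652, 0.5287]
ee_rot: [-3.138, -0.003, 1.402]
wrist_force: [-0.5, 0.1, -0.8]
width: 0.061
finger_force: 0.0
```

```bash
python3 -c "
from look import *
st();look('wrist',['sleeve_center','sleeve','screw_axis','stop_top','home','pipe_end'],'w2');look('top',['sleeve_center','pipe_end','pipe_plug']);look('scene',['sleeve_center','pipe_end','pipe_plug'])" | grep -v 'z=0.02'
```

```text
t8.3 s=0.1594 x=0.5209 z=0.5287 rot [-3.138e+00 -3.000e-03  1.402e+00] F [-0.5  0.1 -0.8] w 0.061 0.0
wrist sleeve_center s=0.2569 x=0.5390 z=0.2058 sc=0.71
wrist sleeve s=0.2589 x=0.5418 z=0.2016 sc=0.82
wrist screw_axis s=0.1956 x=0.4891 z=0.2464 sc=0.87
wrist stop_top s=0.2993 x=0.4929 z=0.1168 sc=0.69
wrist home s=0.2935 x=0.4914 z=0.0742 sc=0.82
wrist pipe_end s=0.2966 x=0.4903 z=0.0789 sc=0.65
top sleeve_center s=0.2571 x=0.5384 z=0.2438 sc=0.62
top pipe_end s=0.2974 x=0.4906 z=0.0769 sc=0.73
top pipe_plug s=0.0707 x=0.4864 z=0.0686 sc=0.75
scene sleeve_center s=0.2565 x=0.5408 z=0.2495 sc=0.56
scene sleeve_center s=-0.3199 x=0.7072 z=0.0037 sc=0.49
scene pipe_end s=0.2930 x=0.4913 z=0.0709 sc=0.83
scene pipe_plug s=0.0739 x=0.4892 z=0.0741 sc=0.81
```

View pics/w2.png

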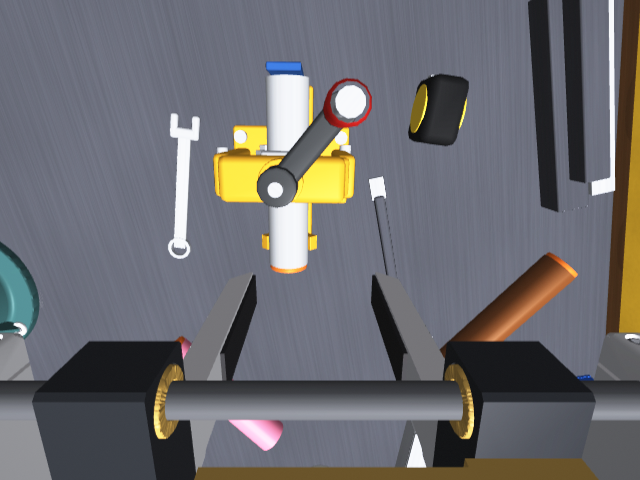

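The blue stop at (284,68) has the pipe up against it. The sleeve is at (349,101), the screw at (276,187), and the tape at (440,108) is clear. Next I'll move over the sleeve and go down to grip it.

Emit:
play_rows --translation '[[0.61, 0.11, 0], [0.61, 0.11, 0], [0.61, 0.11, 0], [0.61, 0.11, 0], [0, 0, 0], [0, 0, 0.87], [0, 0, 0.87], [0, 0, 0.87]]' --twist '[[0, 0, 0], [0, 0, 0], [0, 0, 0], [0, 0, 0], [0, 0, 0], [0, 0, 0], [0, 0, 0], [0, 0, 0]]' --gripper '[0.3, 0.3, 0.3, 0.3, 0.3, 0.3, 0.3, 0.3]'

```text
time: 9.85
tool_pos: [0.5739, 0.1546, 0.4251]
ee_rot: [3.14, 0.0, 1.395]
wrist_force: [-0.8, 0.6, 0.8]
width: 0.0609
finger_force: 0.0
```

Emit:
play_rows --translation '[[0, 0, 0], [0, 0, 0], [0, 0, 0], [0, 0, 0], [0, 0, 0]]' --twist '[[0, 0, 0], [0, 0, 0], [0, 0, 0], [0, 0, 0], [0, 0, 0]]' --gripper '[0.3, -1, -1, -1, -1]'

```text
time: 10.35
tool_pos: [0.5743, 0.1552, 0.4282]
ee_rot: [3.138, -0.001, 1.396]
wrist_force: [-0.1, -0.0, 0.8]
width: 0.0324
finger_force: 0.0
```

```bash
python3 -c "
from look import *
st();look('top',['sleeve_center','screw_axis']);look('scene',['sleeve_center'],'s3')" | grep -v 'z=0.02'
```

```text
t10.3 s=0.2539 x=0.5380 z=0.4282 rot [ 3.138e+00 -1.000e-03  1.396e+00] F [-0.1 -0.   0.8] w 0.0324 0.0
top sleeve_center s=-0.3525 x=0.5326 z=0.0030 sc=0.19
top screw_axis s=0.1920 x=0.4901 z=0.2458 sc=0.76
scene sleeve_center s=0.2545 x=0.5403 z=0.2506 sc=0.40
```

View pics/s3.png

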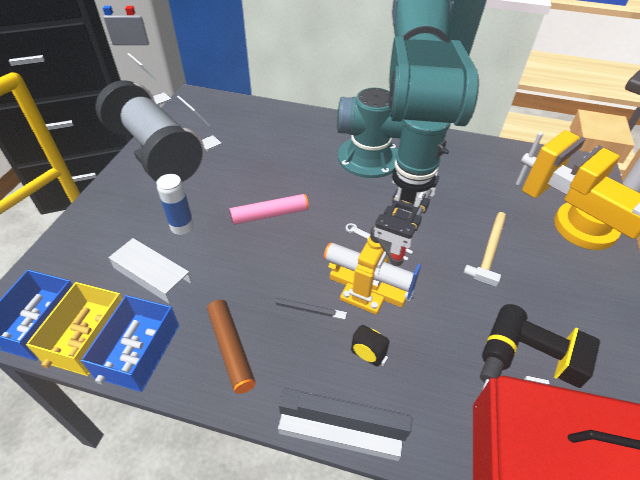

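The gripper is over the red sleeve at (398,253) and the fingers are still closing.

Emit:
play_rows --translation '[[0, 0, 0], [0, 0, 0]]' --twist '[[0, 0, 0], [0, 0, 0]]' --gripper '[-1, -1]'

```text
time: 10.8
tool_pos: [0.5746, 0.1552, 0.4278]
ee_rot: [3.137, -0.001, 1.396]
wrist_force: [4.1, -0.6, 5.2]
width: 0.0277
finger_force: 30.0
```

```bash
cat > wind.py <<'E'
from look import *
# arc about screw (S0,X0), angle phi: s=S0+r cos, x=X0+r sin ; print row deltas in units
def arc(S0,X0,r,a0,a1,n):
    a=np.linspace(a0,a1,n+1);P=np.c_[S0+r*np.cos(a),X0+r*np.sin(a)]
    for q,d in zip(a[1:],np.diff(P,axis=0)/.04):print(round(q,2),np.round(d,2).tolist())
E
python3 -c "
from wind import *
st()
arc(.1955,.489,.0795,.68,.68+8.96,32)"
```

```text
t10.8 s=0.2539 x=0.5383 z=0.4278 rot [ 3.137e+00 -1.000e-03  1.396e+00] F [ 4.1 -0.6  5.2] w 0.0277 30.0
0.96 [-0.41, 0.38]
1.24 [-0.49, 0.25]
1.52 [-0.54, 0.11]
1.8 [-0.55, -0.05]
2.08 [-0.52, -0.2]
2.36 [-0.44, -0.34]
2.64 [-0.33, -0.44]
2.92 [-0.2, -0.52]
3.2 [-0.05, -0.55]
3.48 [0.11, -0.54]
3.76 [0.26, -0.49]
4.04 [0.38, -0.4]
4.32 [0.48, -0.28]
4.6 [0.54, -0.14]
4.88 [0.55, 0.02]
5.16 [0.53, 0.17]
5.44 [0.46, 0.31]
5.72 [0.36, 0.42]
6.0 [0.23, 0.51]
6.28 [0.08, 0.55]
6.56 [-0.08, 0.55]
6.84 [-0.22, 0.51]
7.12 [-0.36, 0.43]
7.4 [-0.46, 0.31]
7.68 [-0.53, 0.17]
7.96 [-0.55, 0.02]
8.24 [-0.54, -0.14]
8.52 [-0.48, -0.28]
8.8 [-0.38, -0.4]
9.08 [-0.26, -0.49]
9.36 [-0.11, -0.54]
9.64 [0.04, -0.55]
```

Emit:
play_rows --translation '[[-0.41, 0.38, 0.007], [-0.49, 0.25, 0.007], [-0.54, 0.11, 0.007], [-0.55, -0.05, 0.007], [0, 0, 0]]' --twist '[[0, 0, 0], [0, 0, 0], [0, 0, 0], [0, 0, 0], [0, 0, 0]]' --gripper '[-1, -1, -1, -1, -1]'

```text
time: 11.3
tool_pos: [0.5873, 0.07, 0.4267]
ee_rot: [3.138, 0.001, 1.393]
wrist_force: [1.4, -3.6, 6.2]
width: 0.0277
finger_force: 30.0
```

```bash
python3 -c "
from look import *
st()"
```

```text
t11.3 s=0.1724 x=0.5658 z=0.4267 rot [3.138e+00 1.000e-03 1.393e+00] F [ 1.4 -3.6  6.2] w 0.0277 30.0
```

Emit:
play_rows --translation '[[-0.52, -0.2, 0.007], [-0.44, -0.34, 0.007], [-0.33, -0.44, 0.007], [-0.2, -0.52, 0.007], [-0.05, -0.55, 0.007], [0.11, -0.54, 0.007], [0.26, -0.49, 0.007], [0, 0, 0]]' --twist '[[0, 0, 0], [0, 0, 0], [0, 0, 0], [0, 0, 0], [0, 0, 0], [0, 0, 0], [0, 0, 0], [0, 0, 0]]' --gripper '[-1, -1, -1, -1, -1, -1, -1, -1]'

```text
time: 12.1
tool_pos: [0.4561, 0.0484, 0.4247]
ee_rot: [3.141, -0.001, 1.397]
wrist_force: [-4.5, 0.7, 10.5]
width: 0.028
finger_force: 30.0
```

```bash
python3 -c "
from look import *
st();look('top',['screw_axis','sleeve_center','pipe_end']);look('scene',['sleeve_center','pipe_end'])" | grep -v 'z=0.02'
```

```text
t12.1 s=0.1279 x=0.4405 z=0.4247 rot [ 3.141e+00 -1.000e-03  1.397e+00] F [-4.5  0.7 10.5] w 0.028 30.0
top pipe_end s=0.2981 x=0.4911 z=0.0747 sc=0.58
scene sleeve_center s=0.1300 x=0.4393 z=0.2470 sc=0.48
scene pipe_end s=0.2960 x=0.4911 z=0.0704 sc=0.78
```

Emit:
play_rows --translation '[[0.38, -0.4, 0.004], [0.48, -0.28, 0.004], [0.54, -0.14, 0.004], [0.55, 0.02, 0.004], [0.53, 0.17, 0.004], [0.46, 0.31, 0.004], [0.36, 0.42, 0.004], [0, 0, 0]]' --twist '[[0, 0, 0], [0, 0, 0], [0, 0, 0], [0, 0, 0], [0, 0, 0], [0, 0, 0], [0, 0, 0], [0, 0, 0]]' --gripper '[-1, -1, -1, -1, -1, -1, -1, -1]'

```text
time: 13.25
tool_pos: [0.4867, 0.1779, 0.4228]
ee_rot: [3.139, -0.001, 1.397]
wrist_force: [1.9, 1.9, 5.2]
width: 0.0276
finger_force: 30.0
```

```bash
python3 -c "
from look import *
st()"
```

```text
t13.2 s=0.2608 x=0.4478 z=0.4228 rot [ 3.139e+00 -1.000e-03  1.397e+00] F [1.9 1.9 5.2] w 0.0276 30.0
```

Emit:
play_rows --translation '[[0.23, 0.51, 0.007], [0.08, 0.55, 0.007], [-0.08, 0.55, 0.007], [-0.22, 0.51, 0.007], [-0.36, 0.43, 0.007], [-0.46, 0.31, 0.007], [-0.53, 0.17, 0.007], [0, 0, 0]]' --twist '[[0, 0, 0], [0, 0, 0], [0, 0, 0], [0, 0, 0], [0, 0, 0], [0, 0, 0], [0, 0, 0], [0, 0, 0]]' --gripper '[-1, -1, -1, -1, -1, -1, -1, -1]'

```text
time: 14.05
tool_pos: [0.5954, 0.1008, 0.421]
ee_rot: [3.142, 0.001, 1.393]
wrist_force: [-0.9, -2.7, 7.1]
width: 0.0277
finger_force: 30.0
```

```bash
python3 -c "
from look import *
st();look('top',['pipe_end','pipe_plug','home']);look('scene',['sleeve_center','pipe_end','pipe_plug'])" | grep -v 'z=0.02'
```

```text
t14.1 s=0.2040 x=0.5683 z=0.4210 rot [3.142e+00 1.000e-03 1.393e+00] F [-0.9 -2.7  7.1] w 0.0277 30.0
top pipe_plug s=0.0719 x=0.4903 z=0.0668 sc=0.65
scene sleeve_center s=0.2061 x=0.5649 z=0.2449 sc=0.55
scene pipe_end s=0.2965 x=0.4898 z=0.0723 sc=0.97
scene pipe_plug s=0.0744 x=0.4874 z=0.0756 sc=0.91
```

Emit:
play_rows --translation '[[-0.55, 0.02, 0.007], [-0.54, -0.14, 0.007], [-0.48, -0.28, 0.007], [-0.38, -0.4, 0.007], [0, 0, 0]]' --twist '[[0, 0, 0], [0, 0, 0], [0, 0, 0], [0, 0, 0], [0, 0, 0]]' --gripper '[-1, -1, -1, -1, -1]'

```text
time: 14.95
tool_pos: [0.5489, 0.0305, 0.42]
ee_rot: [3.141, 0.001, 1.394]
wrist_force: [-1.7, -2.4, 8.7]
width: 0.0274
finger_force: 30.0
```

Emit:
play_rows --translation '[[-0.15, -0.23, 0.003], [-0.11, -0.26, 0.003], [0, 0, 0]]' --twist '[[0, 0, 0], [0, 0, 0], [0, 0, 0]]' --gripper '[-1, -1, -1]'

```text
time: 15.25
tool_pos: [0.529, 0.0245, 0.4199]
ee_rot: [3.138, 0.001, 1.395]
wrist_force: [1.0, -2.4, 7.9]
width: 0.0278
finger_force: 30.0
```

```bash
python3 -c "
from look import *
st();look('scene',['sleeve_center','pipe_end','pipe_plug'])" | grep -v 'z=0.02'
```

```text
t15.2 s=0.1173 x=0.5165 z=0.4199 rot [3.138e+00 1.000e-03 1.395e+00] F [ 1.  -2.4  7.9] w 0.0278 30.0
scene sleeve_center s=0.1180 x=0.5140 z=0.2415 sc=0.70
scene pipe_end s=0.2913 x=0.4931 z=0.0694 sc=0.85
scene pipe_plug s=0.1181 x=0.5161 z=0.1954 sc=0.42
```

Emit:
play_rows --translation '[[-0.06, -0.2, 0.002], [-0.04, -0.2, 0.002], [-0.02, -0.15, 0], [0, 0, 0]]' --twist '[[0, 0, 0], [0, 0, 0], [0, 0, 0], [0, 0, 0]]' --gripper '[-1, -1, -1, -1]'

```text
time: 15.85
tool_pos: [0.5071, 0.0236, 0.4197]
ee_rot: [3.137, 0.001, 1.395]
wrist_force: [3.0, -3.2, 7.6]
width: 0.0277
finger_force: 30.0
```

Emit:
play_rows --translation '[[0, -0.1, 0], [0, 0, 0]]' --twist '[[0, 0, 0], [0, 0, 0]]' --gripper '[-1, -1]'

```text
time: 16.05
tool_pos: [0.5035, 0.0242, 0.4198]
ee_rot: [3.136, 0.001, 1.395]
wrist_force: [3.8, -2.4, 7.5]
width: 0.0277
finger_force: 30.0
```

Emit:
play_rows --translation '[[0, -0.1, 0], [0, 0, 0]]' --twist '[[0, 0, 0], [0, 0, 0]]' --gripper '[-1, -1]'

```text
time: 16.25
tool_pos: [0.5003, 0.0247, 0.4198]
ee_rot: [3.133, 0.001, 1.395]
wrist_force: [7.4, -3.3, 5.5]
width: 0.0278
finger_force: 30.0
```

Emit:
play_rows --translation '[[0, -0.1, 0], [0, 0, 0]]' --twist '[[0, 0, 0], [0, 0, 0]]' --gripper '[-1, -1]'

```text
time: 16.45
tool_pos: [0.498, 0.025, 0.4198]
ee_rot: [3.126, 0.001, 1.394]
wrist_force: [15.7, -4.7, 2.9]
width: 0.0274
finger_force: 30.0
```

Emit:
play_rows --translation '[[0, -0.1, 0], [0, 0, 0], [0, 0, 0]]' --twist '[[0, 0, 0], [0, 0, 0], [0, 0, 0]]' --gripper '[-1, -1, -1]'

```text
time: 16.75
tool_pos: [0.496, 0.0253, 0.4198]
ee_rot: [3.119, 0.001, 1.394]
wrist_force: [24.8, -5.9, -0.2]
width: 0.0279
finger_force: 30.0
```

Emit:
play_rows --translation '[[0, -0.1, 0], [0, 0, 0], [0, 0, 0]]' --twist '[[0, 0, 0], [0, 0, 0], [0, 0, 0]]' --gripper '[-1, -1, -1]'

```text
time: 17.05
tool_pos: [0.4938, 0.0257, 0.4199]
ee_rot: [3.111, 0.0, 1.393]
wrist_force: [33.0, -6.0, -3.9]
width: 0.0273
finger_force: 30.0
```

```bash
python3 -c "
from look import *
st();look('scene',['sleeve_center','pipe_end','jaw','home'])" | grep -v 'z=0.02'
```

```text
t17.1 s=0.1122 x=0.4815 z=0.4199 rot [3.111 0.    1.393] F [33.  -6.  -3.9] w 0.0273 30.0
scene sleeve_center s=0.1130 x=0.4873 z=0.2371 sc=0.45
scene pipe_end s=0.2947 x=0.4915 z=0.0708 sc=0.95
scene jaw s=0.1888 x=0.4886 z=0.0989 sc=0.80
scene home s=0.2959 x=0.4864 z=0.0728 sc=0.84
scene home s=0.1121 x=0.4870 z=0.1916 sc=0.41
```

The hard stop is reached: force climbs while the sleeve stays put. I'll relax, release and lift.

Emit:
play_rows --translation '[[0, 0.15, 0], [0, 0.15, 0], [0, 0, 0], [0, 0, 0], [0, 0, 0], [0, 0, -0.7], [0, 0, -0.7], [0, 0, -0.7]]' --twist '[[0, 0, 0], [0, 0, 0], [0, 0, 0], [0, 0, 0], [0, 0, 0], [0, 0, 0], [0, 0, 0], [0, 0, 0]]' --gripper '[-1, -1, 0.2, 0.2, 0.2, 0.2, 0.2, 0.2]'

```text
time: 18.1
tool_pos: [0.4981, 0.0256, 0.5019]
ee_rot: [-3.138, 0.0, 1.396]
wrist_force: [-0.2, -0.7, 0.3]
width: 0.0565
finger_force: 0.0
```

Emit:
play_rows --translation '[[0, 0, -0.3], [0.8, -0.2, 0], [0.8, -0.2, 0], [0.8, -0.2, 0], [0.8, -0.2, 0], [0.8, -0.2, 0], [0, 0, 0], [0, 0, 0]]' --twist '[[0, 0, 0], [0, 0, 0], [0, 0, 0], [0, 0, 0], [0, 0, 0], [0, 0, 0], [0, 0, 0], [0, 0, 0]]' --gripper '[0.2, 0.2, -1, -1, -1, -1, -1, -1]'

```text
time: 18.9
tool_pos: [0.4867, 0.1902, 0.5128]
ee_rot: [-3.139, 0.002, 1.397]
wrist_force: [0.2, 0.2, 0.0]
width: 0.0119
finger_force: 0.0
```

```bash
python3 -c "
from look import *
st();look('top',['sleeve_center','screw_axis','stop_top','pipe_end'],'t4');look('scene',['sleeve_center','pipe_end','stop_top','home'],'s4')" | grep -v 'z=0.02'
```

```text
t18.9 s=0.2730 x=0.4456 z=0.5128 rot [-3.139e+00  2.000e-03  1.397e+00] F [0.2 0.2 0. ] w 0.0119 0.0
top sleeve_center s=0.1153 x=0.4889 z=0.2357 sc=0.52
top screw_axis s=0.1944 x=0.4900 z=0.2437 sc=0.98
top pipe_end s=-0.3148 x=0.7056 z=0.0024 sc=0.28
scene sleeve_center s=0.1120 x=0.4889 z=0.2390 sc=0.77
scene pipe_end s=0.2911 x=0.4912 z=0.0710 sc=0.88
scene stop_top s=0.2959 x=0.4947 z=0.1163 sc=0.75
scene stop_top s=0.1165 x=0.4877 z=0.2383 sc=0.50
```

View pics/s4.png

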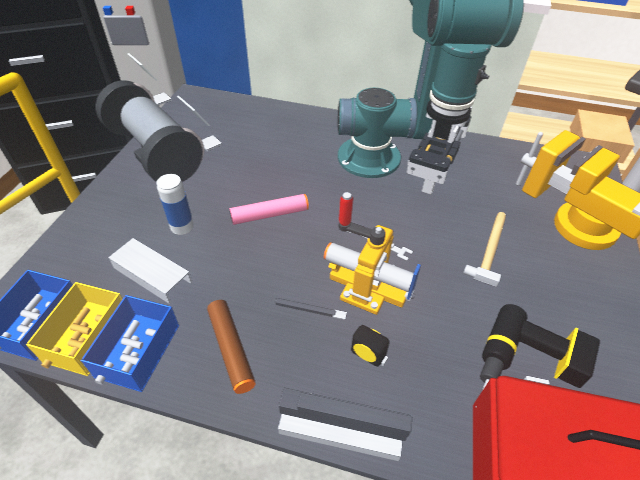

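The crank at (362,228) now lies along -y with the sleeve released. The stop at (415,280) is still upright with the pipe against it. Next I'll go to the stop's near side.

Emit:
play_rows --translation '[[0.69, -0.45, 0], [0, 0, 0.87], [0, 0, 0.87], [0, 0, 0.87], [0, 0, 0.87], [0, 0, 0.87], [0, 0, 0.87], [0, 0, 0]]' --twist '[[0, 0, 0], [0, 0, 0], [0, 0, 0], [0, 0, 0], [0, 0, 0], [0, 0, 0], [0, 0, 0], [0, 0, 0]]' --gripper '[-1, -1, -1, -1, -1, -1, -1, -1]'

```text
time: 20.2
tool_pos: [0.4722, 0.2193, 0.2996]
ee_rot: [-3.131, 0.006, 1.396]
wrist_force: [0.3, -0.5, 0.2]
width: 0.0005
finger_force: 0.0
```

```bash
python3 -c "
from look import *
st();look('wrist',['stop_top','pipe_end'],'w5');look('scene',['stop_top'])" | grep -v 'z=0.02'
```

```text
t20.2 s=0.2991 x=0.4262 z=0.2996 rot [-3.131  0.006  1.396] F [ 0.3 -0.5  0.2] w 0.0005 0.0
wrist stop_top s=0.2998 x=0.4943 z=0.1185 sc=0.76
scene stop_top s=0.2962 x=0.4947 z=0.1186 sc=0.49
```

View pics/w5.png

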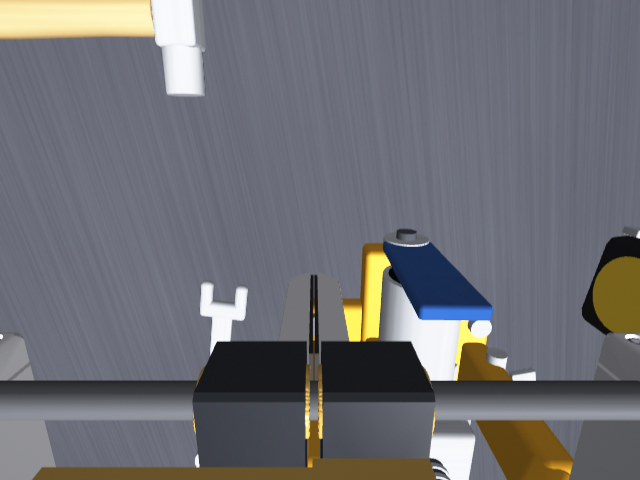

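The blue stop's top edge runs about (420..490,310) beside the fingers at (315,300). Its near side faces the fingers, so I'll push toward +x just above pipe height.

Emit:
play_rows --translation '[[0.05, 0.4, -0.05], [0, 0.4, 0], [0, 0.4, 0], [0, 0.4, 0], [0, 0.4, 0], [0, 0, 0]]' --twist '[[0, 0, 0], [0, 0, 0], [0, 0, 0], [0, 0, 0], [0, 0, 0], [0, 0, 0]]' --gripper '[-1, -1, -1, -1, -1, -1]'

```text
time: 21.05
tool_pos: [0.5545, 0.2079, 0.3091]
ee_rot: [3.139, -0.001, 1.395]
wrist_force: [0.3, -0.1, -0.8]
width: 0.0007
finger_force: 0.0
```

```bash
python3 -c "
from look import *
st();look('scene',['stop_top','pipe_end'])" | grep -v 'z=0.02'
```

```text
t21.1 s=0.3023 x=0.5092 z=0.3091 rot [ 3.139e+00 -1.000e-03  1.395e+00] F [ 0.3 -0.1 -0.8] w 0.0007 0.0
scene stop_top s=0.2975 x=0.5379 z=0.1054 sc=0.71
scene stop_top s=-0.3515 x=0.5367 z=-0.0030 sc=0.53
scene pipe_end s=0.2934 x=0.4942 z=0.0754 sc=0.73
```

Emit:
play_rows --translation '[[0, 0.3, 0.05], [0, 0.3, 0.12], [0, 0.3, 0.25], [0, 0.25, 0.42], [0, 0.15, 0.5], [0, 0, 0]]' --twist '[[0, 0, 0], [0, 0, 0], [0, 0, 0], [0, 0, 0], [0, 0, 0], [0, 0, 0]]' --gripper '[-1, -1, -1, -1, -1, -1]'

```text
time: 21.8
tool_pos: [0.6043, 0.1982, 0.2484]
ee_rot: [-3.135, 0.003, 1.395]
wrist_force: [-0.3, -0.6, -0.6]
width: 0.0006
finger_force: 0.0
```

```bash
python3 -c "
from look import *
st();look('scene',['stop_top','pipe_end'])" | grep -v 'z=0.02'
```

```text
t21.8 s=0.3015 x=0.5600 z=0.2484 rot [-3.135e+00  3.000e-03  1.395e+00] F [-0.3 -0.6 -0.6] w 0.0006 0.0
scene stop_top s=0.2594 x=0.6668 z=-0.0064 sc=0.71
scene stop_top s=0.2973 x=0.5817 z=0.0327 sc=0.46
scene pipe_end s=0.1141 x=0.4874 z=0.1972 sc=0.42
```

Emit:
play_rows --translation '[[0, 0, 0.12], [0, 0, 0.1], [0, 0, 0]]' --twist '[[0, 0, 0], [0, 0, 0], [0, 0, 0]]' --gripper '[-1, -1, -1]'

```text
time: 22.25
tool_pos: [0.6044, 0.1993, 0.2475]
ee_rot: [3.139, -0.001, 1.396]
wrist_force: [-1.3, 0.6, 6.4]
width: 0.0005
finger_force: 3.1
```

Emit:
play_rows --translation '[[0, 0, 0.08], [0, 0, 0]]' --twist '[[0, 0, 0], [0, 0, 0]]' --gripper '[-1, -1]'

```text
time: 22.45
tool_pos: [0.6043, 0.1993, 0.2472]
ee_rot: [3.138, -0.001, 1.396]
wrist_force: [-5.6, -1.0, 16.1]
width: -0.0
finger_force: 7.8
```

Emit:
play_rows --translation '[[0, 0, 0.08], [0, 0, 0.04], [0, 0, 0]]' --twist '[[0, 0, 0], [0, 0, 0], [0, 0, 0]]' --gripper '[-1, -1, -1]'

```text
time: 22.75
tool_pos: [0.6041, 0.1993, 0.2469]
ee_rot: [3.136, -0.002, 1.396]
wrist_force: [-12.6, -2.8, 29.6]
width: 0.0009
finger_force: 15.2
```

Emit:
play_rows --translation '[[0, 0, -0.3], [0, 0, -0.8], [0, 0, -1], [0, 0, -1], [0, 0, -1], [0, 0, -1], [0, 0, 0], [0, 0, 0]]' --twist '[[0, 0, 0], [0, 0, 0], [0, 0, 0], [0, 0, 0], [0, 0, 0], [0, 0, 0], [0, 0, 0], [0, 0, 0]]' --gripper '[-1, -1, -1, -1, -1, -1, -1, -1]'

```text
time: 23.55
tool_pos: [0.604, 0.1992, 0.4426]
ee_rot: [3.138, -0.001, 1.396]
wrist_force: [-0.1, -1.3, -0.9]
width: 0.0005
finger_force: 0.0
```

```bash
python3 -c "
from look import *
st();look('scene',['stop_top','pipe_end','sleeve_center','screw_axis'],'s6')
im=cv2.imread('pics/s6.png')[200:360,280:480];cv2.imwrite('pics/s6c.png',cv2.resize(im,None,fx=3.5,fy=3.5,interpolation=cv2.INTER_CUBIC))" | grep -v 'z=0.02'
```

```text
t23.6 s=0.3024 x=0.5595 z=0.4426 rot [ 3.138e+00 -1.000e-03  1.396e+00] F [-0.1 -1.3 -0.9] w 0.0005 0.0
scene stop_top s=0.2960 x=0.5792 z=0.0331 sc=0.70
scene pipe_end s=0.2941 x=0.4929 z=0.0716 sc=0.80
scene sleeve_center s=0.1160 x=0.4890 z=0.2411 sc=0.55
scene screw_axis s=0.1923 x=0.4877 z=0.2479 sc=0.97
```

View pics/s6c.png

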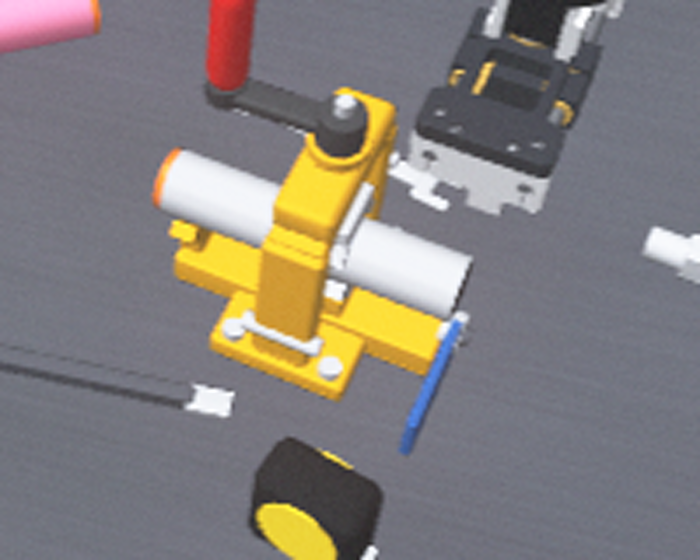

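The blue stop lies flat at crop (435,385), the crank is along -y, the pipe is clamped, and the hand is clear. I'll hand it in.

```bash
python3 -c "
from bench import robot
print(robot.close_job())"
```

```text
the job is handed in; nothing more can be done
None
```

I handed the job in at about 24 s: the pipe is against the stop, the crank is wound clockwise to its hard stop with the sleeve held throughout, and the blue stop lies flat (about 1.49 rad by camera estimate). I touched none of the tools, and no verdict came back.

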